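Press a tea caddy's lid home in the lidding clamp, then release it

TASK

Lay the green tea caddy in the blue lidding clamp with its lid facing the plunger, let go of it, and press the red handle down until the clamp snaps over centre and stays locked by itself, so that the lid is pressed fully home. Then push down the yellow release lever to free the clamp, leaving the caddy lying in it with its lid shut. Press the handle and lever gently, feeling for the snap instead of forcing them against their stops, and leave the other things on the board alone.

Things in the scene. Friction and masses are not known exactly. Their poses are not given: they have to be found in the camera images.
- clamp: Blue clamp on a dark plate 260 x 100 x 10 mm, fixed. Origin at board level, z up, +x from the handle towards the end stop. Nest floor at z = 10; end stop face at x = 135, upright to z = 40, then sloping back to z = 53; four corner guides at x = 55..69 and 120..134, 62 mm apart inside, up to z = 41 with sloping tips; between them the nest's sides are open for fingers.
- nest (a point): Where the middle of the caddy belongs: on the centre line of the clamp, at x = 95, z = 38 mm in its frame, when the caddy lies against the end stop with its lid towards the plunger (-x). It may be put down up to 10 mm short of the stop, since the plunger pushes it back. Axes as the clamp.
- caddy_mid (a point): Middle of the green square tea caddy lying on its side: body 80 x 56 x 56 mm, 0.15 to 0.23 kg, with a brass band, and a steel lid 14 mm thick, 56 square on its +x end. x points out of the lid, z up. The middle is 28 mm above what it lies on. Grip the body across its 56 mm (y).
- lid_mid (a point): Middle of the steel lid, 47 mm from the caddy's middle along its x axis when home. Axes as the caddy.
- lid (a joint): How far the caddy's lid stands off its body, m: 0 is fully home, 0.004 to 0.006 at the start. It slides stiffly (about 8 N) along the caddy's x axis and stays where it is left.
- plunger_face (a point): Middle of the round rubber face (30 mm across) of the plunger, 38 mm above the board, facing the nest. With the clamp open it stands at x = 20 to 26 mm in the clamp's frame; closing moves it up to 25 mm towards the nest. It is sprung, so it presses the lid home and then yields a few mm.
- handle_pivot (a point): Axis of the handle on the clamp, 60 mm above the board, at x = -63, y = 0 in the clamp's frame; the axis is along the clamp's y. Fixed.
- handle: Swinging handle (origin on the pivot axis): steel arm with a red grip 60 long x 28 wide x 12 mm, 75 to 135 mm from the pivot, pointing to the clamp's -x and up; swings in the clamp's x-z plane. At the start it stands 45 to 81 degrees up. It stays where it is put.
- handle_pad (a point): Middle of the top of the red grip, 115 mm from the pivot along the handle, 15 mm above the line through the pivot. Press here along the arc: up to about 6 N, then it passes centre and drops by itself about 10 mm on to a rigid stop, and stays. Its set screw differs each time: it locks anywhere from 9 degrees below to 21 above level, not visible beforehand. Over 35 N strains it.
- release_pad (a point): Middle of the top of the yellow tab (24 x 26 mm, 6 thick) of the release lever, 48 mm above the board, at x = -98, y = 80 in the clamp's frame. The lever turns about an axis along the clamp's x, 52 mm from the tab. Pressed down 6 to 14 mm (up to about 11 N) it lifts the locked toggle back over centre and the handle flies up; rigid stop at 20 mm; a spring returns it. Over 35 N strains it.
- release: The release lever as a whole (origin on its pivot, steel arm with the yellow tab).
- bowl: White ceramic bowl, 140 mm wide, 60 high, origin under its middle: leave alone.
- stopper: Glass carafe stopper, 44 mm wide, 75 high, standing on its plug: leave alone.
- tea_tin: Round stainless tea tin with screw-top lid, 82 mm wide, 122 high: leave alone.
- mug: Blue enamel mug, 84 mm wide, 85 high: leave alone.
- jar: Jar with white cap, 72 mm wide, 110 high: leave alone.

How it is judged (in metres and radians):
On the way, in this order (a step that is already met when the one before it is completed fails the run):
1. the caddy lies in the nest between the guides, lid towards the plunger, let go (x of caddy_mid in the frame of clamp between 0.08 and 0.098 m and y of caddy_mid in the frame of clamp between -0.006 and 0.006 m and z of caddy_mid in the frame of clamp below 0.042 m and angle between the x axis of caddy_mid and the x axis of clamp, either way round below 0.12 rad and x of lid_mid in the frame of clamp below 0.06 m and contact force between the fingers and caddy below 0.2 N), for 0.2 s.
2. the clamp is locked over centre: untouched, it stays closed, with the plunger pressing and the lid home (x of caddy_mid in the frame of clamp between 0.08 and 0.098 m and y of caddy_mid in the frame of clamp between -0.006 and 0.006 m and z of caddy_mid in the frame of clamp below 0.042 m and angle between the x axis of caddy_mid and the x axis of clamp, either way round below 0.12 rad and x of lid_mid in the frame of clamp below 0.06 m and value of joint lid below 0.0015 m and x of plunger_face in the frame of clamp above 0.036 m and contact force between plunger and caddy above 15 N and contact force between the fingers and handle below 0.2 N), for 0.4 s.
3. the plunger goes slack while the fingers press the release lever (contact force between the fingers and release above 0.5 N and contact force between plunger and caddy below 1 N and contact force between the fingers and handle below 0.2 N).
At the end, for the whole second after the job is handed in: The caddy lies in the clamp's nest within 15 mm of the end stop, its middle within 6 mm of the nest's centre line and straight within 7 degrees, its lid towards the plunger, its lid within 1.5 mm of fully home, and the plunger no longer presses on it (less than 1 N) (x of caddy_mid in the frame of clamp between 0.08 and 0.098 m and y of caddy_mid in the frame of clamp between -0.006 and 0.006 m and z of caddy_mid in the frame of clamp below 0.042 m and angle between the x axis of caddy_mid and the x axis of clamp, either way round below 0.12 rad and x of lid_mid in the frame of clamp below 0.06 m and value of joint lid below 0.0015 m and contact force between plunger and caddy below 1 N); the robot touches nothing.
It fails at once if the handle is pressed with more than 35 N (contact force between any of the fingers, the arm and handle above 35 N).
It fails at once if the release lever is pressed with more than 35 N (contact force between any of the fingers, the arm and release above 35 N).
It fails at once if the bowl, stopper, tea tin, mug or jar is moved by more than 30 mm (distance of any of bowl, stopper, tea_tin, mug, jar from where it was at the start of the episode above 0.03 m).
It also fails if it takes over 72 s, if anything falls off the work surface, if the arm or the gripper's body presses on something with over 40 N, if the wrist force passes 120 N, or if a joint passes its speed limit or range.

ROBOT

A 7-joint arm with a two-finger parallel gripper is mounted at the origin on the work surface. World frame = base frame: x ahead of the robot, y to its left, z up, the work surface at z = 0. Lengths are in mm, angles in rad, forces in N, time in s.
With the tool pointing down it reaches from about 425 to 925 mm from the base axis. Payload 6.8 kg.
Tool frame: the origin (TCP) lies between the finger pads; the fingertips stand 17 mm ahead of it and the grasp point (between the pads) lies 2 mm behind it (ctrl.finger_overhang is the distance from the TCP to the fingertips, in mm); z points along the fingers, y is the line along which they close (so a half turn about z gives the same grasp; the last joint's range is limited). The gripper opens to 85 mm and grips with 20 to 120 N. Pads are 22 mm wide; open, the fingers measure 114 mm over their backs; the gripper's body (76 mm by 85 mm) begins 54 mm behind the grasp point. The pads swing forward as they close: fully open they stand 13 mm farther back than shut.
Start: joints at [-1.224, 0.477, 0.022, 1.555, -0.011, 1.109, -0.083], TCP at [296.515, 606.404, 248.308] pointing down, gripper open.
Joint ranges: [-2.96, 2.96], [-0.34, 2.1], [-1.41, 1.46], [0.24, 2.44], [-1.37, 4.51], [0.17, 1.92], [-2.96, 2.96]. Speed limits (rad/s): [2.39, 2.39, 3.14, 3.14, 3.14, 3.14, 3.14].

INTERFACE

Orientations are given as a rotation vector (axis times angle).
In Python, from station import state, vision, order, ctrl gives the robot as it stands.
- The arm moves only by the tool arm_command, never from a script. Its argument "moves" is a list of rows, each an object of numbers: "claw": the finger opening in mm, from 0 to 85.4; "tx", "ty", "tz": the shift along the tool's x, y, z in mm; "twist": the turn about the tool's z in rad. A call has 1 to 5 rows; each row is the pose to reach, as a shift and turn from the pose commanded when the call began, along the tool's axes at that moment; what a row does not reach only later rows make up. A row lasts 1/12 s, in which the tool goes at most 41.7 mm and 7.16 degrees, less where a joint would pass 70% of its speed; a pose out of reach is approached as far as the arm can. A call with a gripper value outside its range is refused whole. The fingers move at their own pace and stop on an object; "newtons" is the grip in N (left out, the last holds). Time passes only in rows, so rows that repeat a pose let the fingers close. It gives the time, the measured TCP pose, the force, the opening and the grip force at its end, in the units of the state.
- state(): the state, without advancing time (a new reading comes with each control period).
- vision.get_image(name): name is "side" or "top"; returns a dict with "pixels" (420x560x3 uint8, blue, green, red), "K" (3x3 intrinsics, pixels), "world_to_cam" (4x4, takes a point from world to camera coordinates). Camera axes: x right, y up, looking along -z (the intrinsics and any distortion apply to the point x, -y, -z); pixel columns grow to the right and rows downward; lengths in mm; the calibration is good to about 2 mm. A picture is of the moment at which its call begins. There is no depth.
- order.sign_off(): hands the job in; it is judged then, once.
The state is a dict: "t": time; "joint_positions": joint angles; "joint_vel": joint speeds; "effort": joint torques, N m; "tool_pos": TCP position; "ee_rot": TCP orientation; "force": force on the tool from outside, world axes, zero at the start; "torque": the same for the moment, N m; "grip_width": finger opening in mm; "gripper_force": force on a finger pad.
Only numpy, scipy, OpenCV 4.12 (cv2) and the standard library are available. Lean on these libraries where they do the work, as an engineer would, in place of code of your own. Each camera call takes 0.05 s, during which the arm holds its last target. There are 200 camera calls.

## Working session

There is one attempt and no reset: what is moved stays moved. The work goes in short steps, Python scripts to look and compute and a tool call to move; the robot and the scene stay as the last step left them, time stands still between calls to the robot, and variables do not carry over. Pictures are saved under pics/ and viewed, at most 10 in all, crops included, and the job is handed in when it is done.

Besides the shell and the picture viewer there is one more tool, called after "Call:" as a command line: name --argument value ..., lists and objects as JSON in quotes. arm_command: Moves the arm, as the interface text tells. Its arguments: {"type":"object","properties":{"moves":{"type":"array","items":{"type":"object","properties":{"claw":{"type":"number"},"tx":{"type":"number"},"ty":{"type":"number"},"tz":{"type":"number"},"twist":{"type":"number"}}}},"newtons":{"type":"number"}},"required":["moves"]}

```bash
mkdir -p pics; ls
python3 - <<'E'
from station import state, vision, order, ctrl
import cv2
for n in("top","side"):
    d=vision.get_image(n); cv2.imwrite(f"pics/{n}0.png",d["pixels"]); print(n,d["K"],d["world_to_cam"],[k for k in d])
print(state()); print(ctrl.finger_overhang)
E
```

```text
pics
top [[447.0516484    0.         283.29615981]
 [  0.         447.0516484  211.30879718]
 [  0.           0.           1.        ]] [[-3.60356177e-02 -9.99349713e-01  1.25887060e-03  1.72894209e+01]
 [ 9.76657999e-01 -3.49503998e-02  2.11937779e-01 -6.14486164e+02]
 [-2.11755961e-01  8.86679483e-03  9.77282351e-01 -1.27226409e+03]
 [ 0.00000000e+00  0.00000000e+00  0.00000000e+00  1.00000000e+00]] ['pixels', 'K', 'world_to_cam']
side [[480.92258907   0.         278.53295597]
 [  0.         480.92258907 215.65396848]
 [  0.           0.           1.        ]] [[ 9.34343447e-01 -3.55657339e-01 -2.25871667e-02 -5.59129398e+02]
 [ 2.45676549e-01  5.96908514e-01  7.63769114e-01 -2.38806332e+02]
 [-2.58157618e-01 -7.19171804e-01  6.45094226e-01 -1.18193472e+03]
 [ 0.00000000e+00  0.00000000e+00  0.00000000e+00  1.00000000e+00]] ['pixels', 'K', 'world_to_cam']
{'t': 0.1, 'joint_positions': array([-1.22410014,  0.47773684,  0.02232664,  1.55632876, -0.01147616,
        1.10930454, -0.08311124]), 'joint_vel': array([-2.03739058e-03, -1.67930028e-04,  6.51854600e-04, -1.43223116e-03,
       -1.48003289e-03, -6.76579895e-04,  5.03919473e-05]), 'effort': array([ 3.85170497e-03, -5.97756708e+01,  1.61342919e+00, -2.81954205e+01,
        1.27842525e-02,  5.05714313e-03,  1.34475710e-05]), 'tool_pos': array([296.29959146, 605.93799771, 247.41966048]), 'ee_rot': array([-7.08145064e-01, -3.06049372e+00,  2.56318250e-03]), 'force': array([ 0.93449251,  0.86716975, -0.17489514]), 'torque': array([-0.0126752 , -0.00525848, -0.02632712]), 'gripper_force': 0.0, 'grip_width': 85.41477900546302}
17.0
```

View pics/top0.png

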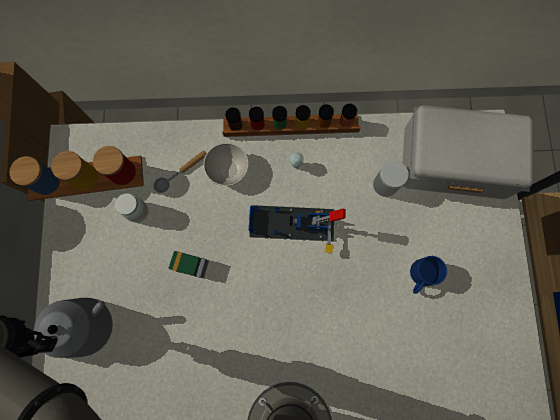

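View pics/side0.png

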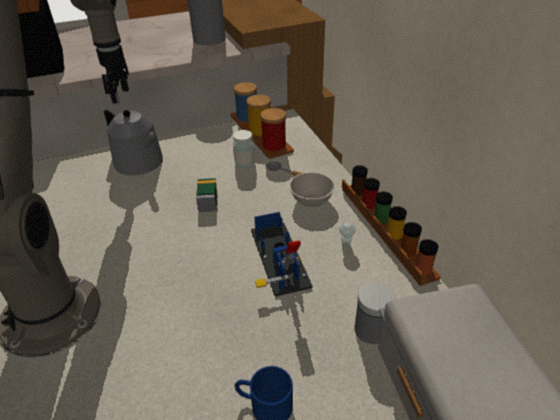

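The top view has the caddy at about (188,264), brass left and steel lid right, and the clamp at about (290,224) with its end stop left. The red handle is at (337,214) and the yellow tab at (329,248). The side view confirms this. I'll zoom in next.

Run:
```python
import cv2
t=cv2.imread("pics/top0.png");s=cv2.imread("pics/side0.png")
cv2.imwrite("pics/topz.png",cv2.resize(cv2.convertScaleAbs(t[190:290,160:360],alpha=1.6),None,fx=4,fy=4,interpolation=cv2.INTER_CUBIC))
cv2.imwrite("pics/sidez.png",cv2.resize(cv2.convertScaleAbs(s[170:300,185:325],alpha=1.6),None,fx=4.5,fy=4.5,interpolation=cv2.INTER_CUBIC))
```

```text
(no output)
```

View pics/topz.png

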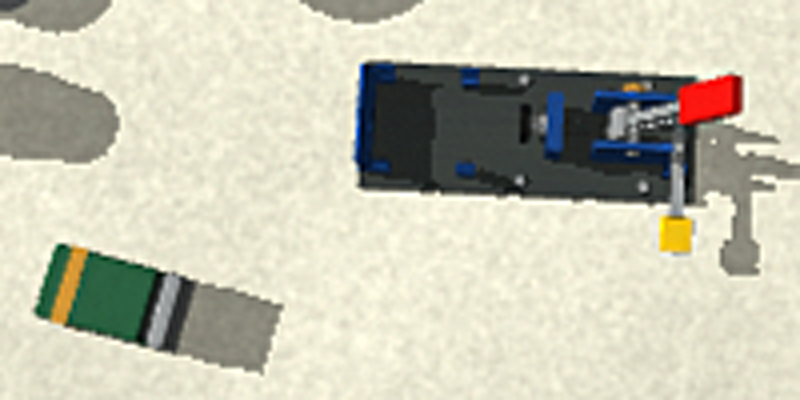

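View pics/sidez.png

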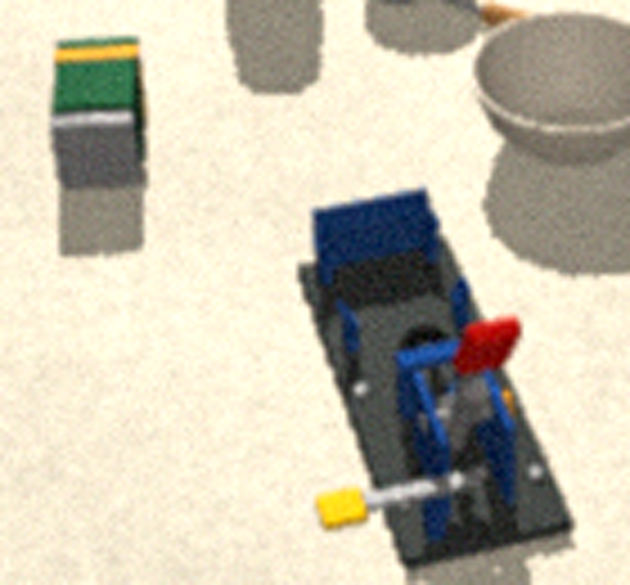

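```bash
cat > h.py <<'E'
import numpy as np, json
from scipy.optimize import least_squares
from scipy.spatial.transform import Rotation as R
from station import state, vision, order, ctrl
CAM={}
def cam(n):
    if n not in CAM:
        d=vision.get_image(n); CAM[n]=(d["K"],d["world_to_cam"],d["pixels"])
    return CAM[n]
def proj(n,P):
    K,W,_=cam(n); q=np.atleast_2d(P)@W[:3,:3].T+W[:3,3]; q=q*[1,-1,-1]
    q=q@K.T; return q[:,:2]/q[:,2:]
def top(u,v): return [(u+.5)/4-.5+160,(v+.5)/4-.5+190]
def side(u,v): return [(u+.5)/4.5-.5+185,(v+.5)/4.5-.5+170]
def frame(x,y,a,p):  # planar frame -> world
    p=np.atleast_2d(p); c,s=np.cos(a),np.sin(a)
    return np.c_[x+c*p[:,0]-s*p[:,1],y+s*p[:,0]+c*p[:,1],p[:,2]]
E
python3 - <<'E'
from h import *
# clamp; o = plate centre x in clamp frame
obs=[("top",(360,62),(1,-50,10)),("top",(359,188),(1,50,10)),("top",(693,204),(-1,50,10)),("side",(300,265),(1,50,10)),
 ("side",(572,522),(-1,-50,10)),("side",(408,562),(-1,50,10)),("top",(677,234),(0,80,48)),("side",(342,505),(0,80,48))]
def res(v):
    r=[]
    for n,uv,p in obs:
        q=(v[3]+130*p[0] if p[0] else -98,p[1],p[2])
        r.append(proj(n,frame(*v[:3],q))[0]-(top if n=="top" else side)(*uv))
    return np.ravel(r)
s=least_squares(res,[480,20,1.57,0],x_scale=[10,10,.1,10],loss="soft_l1"); print("clamp",s.x.round(3)); print(res(s.x).reshape(-1,2).round(2)); c=s.x
print("guide mid chk",proj("top",frame(*c[:3],(62,0,41)))[0]-top(468,123))
ob=[("top",(60,243),(-40,1,56)),("top",(38,318),(-40,-1,56)),("side",(57,42),(-40,-1,56)),("side",(138,38),(-40,1,56)),
 ("side",(53,120),(0,-1,56)),("side",(135,113),(0,1,56)),("side",(62,188),(0,-1,0)),("side",(140,184),(0,1,0))]
def res2(v):
    r=[]
    for n,uv,p in ob:
        q=(p[0] or 54+v[3],28*p[1],p[2]); r.append(proj(n,frame(*v[:3],q))[0]-(top if n=="top" else side)(*uv))
    return np.ravel(r)
s=least_squares(res2,[380,270,-1.8,5],x_scale=[10,10,.1,3],loss="soft_l1"); print("caddy",s.x.round(3)); print(res2(s.x).reshape(-1,2).round(2))
# handle angle
def res3(v):
    a=v[0]; d=105; P=(-63-d*np.cos(a)+9*np.sin(a)*0+9*np.sin(a),0,60+d*np.sin(a)+9*np.cos(a))
    w=frame(*c[:3],P); return np.r_[proj("top",w)[0]-top(711,98),proj("side",w)[0]-side(490,345)]
s=least_squares(res3,[1.1]); print("handle deg",np.degrees(s.x),s.fun.round(2))
K,W,_=cam("top"); print("camtop",-W[:3,:3].T@W[:3,3])
T=R.from_rotvec(state()["ee_rot"]).as_matrix(); print(T.round(3))
E
```

```text
clamp [588.329 -46.852   1.485  15.268]
[[ 1.83 -0.13]
 [-0.02 -0.06]
 [ 0.8   0.1 ]
 [-0.72 -0.8 ]
 [ 0.97 -0.68]
 [-0.59 -0.67]
 [ 0.34  0.41]
 [ 0.06 -0.46]]
guide mid chk [ 0.42777098 -0.32788279]
caddy [471.188 289.218  -1.855  -1.588]
[[ 0.31  0.28]
 [ 0.18 -0.03]
 [ 0.04 -0.4 ]
 [-0.01 -0.68]
 [-0.59  0.33]
 [ 0.01  0.63]
 [-0.15 -0.32]
 [ 0.88 -0.68]]
handle deg [59.44411286] [ 0.37  1.03 -0.56 -0.24]
camtop [ 331.35635702    7.08254534 1373.57231249]
[[-0.898  0.439 -0.   ]
 [ 0.439  0.898 -0.001]
 [-0.    -0.001 -1.   ]]
```

```bash
cat >> h.py <<'E'
def plan(wps):  # waypoints (x,y,z,yaw of tool y axis); prints a tool-frame call for each
    s=state(); p=s["tool_pos"]; M=R.from_rotvec(s["ee_rot"]).as_matrix(); a=np.arctan2(M[1,1],M[0,1])
    print("now",p.round(1),round(a,3),"F",s["force"].round(1),"w",round(s["grip_width"],1))
    for w in wps:
        d=np.array(w[:3])-p; ty=np.array([np.cos(a),np.sin(a),0]); tx=np.cross(ty,[0,0,-1])
        print(w,"tx %.1f ty %.1f tz %.1f twist %.3f rows %.1f"%(tx@d,ty@d,-d[2],a-w[3],max(np.linalg.norm(d)/41.7,abs(a-w[3])/.125)))
        p=np.array(w[:3]); a=w[3]
E
python3 - <<'E'
from h import *
o=json
ob=[("top",(60,243),(-40,1,56)),("top",(38,318),(-40,-1,56)),("side",(57,42),(-40,-1,56)),("side",(138,38),(-40,1,56)),
 ("top",(184,285),(0,1,56)),("top",(163,352),(0,-1,56)),("side",(62,188),(0,-1,0)),("side",(140,184),(0,1,0))]
def f(v,L):
    return np.ravel([proj(n,frame(*v[:3],(p[0] or 54+L,28*p[1],p[2])))[0]-(top if n=="top" else side)(*uv) for n,uv,p in ob])
for L in (0,5):
    s=least_squares(f,[471,289,-1.85],x_scale=[10,10,.1],loss="soft_l1",args=(L,)); print(L,s.x.round(3),s.cost.round(2)); print(s.fun.reshape(-1,2).round(2).tolist())
plan([(400,560,300,1.116),(450,400,280,.5),(470,310,240,-.11),(470,288,130,-.284)])
E
```

```text
0 [470.074 288.775  -1.876] 1.86
[[0.73, 0.43], [0.22, 0.02], [0.0, -0.37], [-0.06, -0.43], [0.07, -1.63], [-0.46, 0.11], [-0.85, 0.08], [0.18, -0.04]]
5 [470.801 291.319  -1.876] 2.66
[[-0.11, 0.21], [-0.65, -0.21], [0.05, -0.87], [-0.04, -0.91], [0.82, -1.38], [0.29, 0.36], [-0.94, 0.57], [0.12, 0.46]]
now [296.4 606.2 248. ] 1.116 F [ 0.2 -0.8 -0.2] w 85.4
(400, 560, 300, 1.116) tx -113.4 ty 4.0 tz -52.0 twist -0.000 rows 3.0
(450, 400, 280, 0.5) tx -115.2 ty -121.8 tz 20.0 twist 0.616 rows 4.9
(470, 310, 240, -0.11) tx -88.6 ty -25.6 tz 40.0 twist 0.610 rows 4.9
(470, 288, 130, -0.284) tx -21.9 ty 2.4 tz 110.0 twist 0.174 rows 2.7
```

Call:
arm_command --moves '[{"tx": -30,"tz": -15,"claw": 85},{"tx": -60,"tz": -30},{"tx": -90,"tz": -42},{"tx": -113,"ty": 4,"tz": -52},{"tx": -113,"ty": 4,"tz": -52}]'

```text
$.moves[0]: bad value
```

Call:
arm_command --moves '[{"tx": -23,"ty": -24,"tz": 4,"twist": 0.123},{"tx": -46,"ty": -49,"tz": 8,"twist": 0.246},{"tx": -69,"ty": -73,"tz": 12,"twist": 0.37},{"tx": -92,"ty": -97,"tz": 16,"twist": 0.493},{"tx": -115,"ty": -122,"tz": 20,"twist": 0.616}]'

```text
$.moves[0]: bad value
```

Call:
arm_command --moves '[{"tx": -18,"ty": -5,"tz": 8,"twist": 0.122},{"tx": -36,"ty": -10,"tz": 16,"twist": 0.244},{"tx": -54,"ty": -15,"tz": 24,"twist": 0.366},{"tx": -72,"ty": -20,"tz": 32,"twist": 0.488},{"tx": -89,"ty": -26,"tz": 40,"twist": 0.61}]'

```text
$.moves[0]: bad value
```

Call:
arm_command --moves '[{"tx": -7,"tz": 30,"twist": 0.06},{"tx": -14,"tz": 60,"twist": 0.12},{"tx": -20,"ty": 2,"tz": 90,"twist": 0.185},{"tx": -20,"ty": 2,"tz": 110,"twist": 0.185},{"tx": -20,"ty": 2,"tz": 110,"twist": 0.185}]'

```text
$.moves[0]: bad value
```

Run:
```python
from h import *
plan([(470.5,290,31,-.295)])
```

```text
now [296.4 606.2 248. ] 1.116 F [ 0.2 -0.8 -0.2] w 85.4
(470.5, 290, 31, -0.295) tx -295.3 ty -207.6 tz 217.0 twist 1.411 rows 11.3
```

Rows seem to need every field, so I'll test that.

Call:
arm_command --moves '[{"tx": -30,"ty": 0,"tz": -15,"twist": 0,"claw": 85},{"tx": -60,"ty": 2,"tz": -30,"twist": 0,"claw": 85},{"tx": -90,"ty": 3,"tz": -42,"twist": 0,"claw": 85},{"tx": -113,"ty": 4,"tz": -52,"twist": 0,"claw": 85}]'

```text
t: 0.63
tool_pos: [402.6, 558.9, 301.5]
ee_rot: [0.711, 3.058, 0.001]
force: [1.1, -0.6, 0.0]
grip_width: 85.0
gripper_force: 0.0
```

Call:
arm_command --moves '[{"tx": -23,"ty": -24,"tz": 4,"twist": 0.123,"claw": 85},{"tx": -46,"ty": -49,"tz": 8,"twist": 0.246,"claw": 85},{"tx": -69,"ty": -73,"tz": 12,"twist": 0.37,"claw": 85},{"tx": -92,"ty": -97,"tz": 16,"twist": 0.493,"claw": 85},{"tx": -115,"ty": -122,"tz": 20,"twist": 0.616,"claw": 85}]'

```text
t: 1.05
tool_pos: [449.8, 398.7, 280.2]
ee_rot: [-1.611, -2.697, -0.0]
force: [-0.0, 0.8, 0.2]
grip_width: 84.7
gripper_force: 0.0
```

Call:
arm_command --moves '[{"tx": -18,"ty": -5,"tz": 8,"twist": 0.122,"claw": 85},{"tx": -36,"ty": -10,"tz": 16,"twist": 0.244,"claw": 85},{"tx": -54,"ty": -15,"tz": 24,"twist": 0.366,"claw": 85},{"tx": -72,"ty": -20,"tz": 32,"twist": 0.488,"claw": 85},{"tx": -89,"ty": -26,"tz": 40,"twist": 0.61,"claw": 85}]'

```text
t: 1.47
tool_pos: [469.7, 308.6, 240.1]
ee_rot: [2.347, 2.088, 0.001]
force: [0.6, 0.3, -1.1]
grip_width: 85.1
gripper_force: 0.0
```

Call:
arm_command --moves '[{"tx": -7,"ty": 0,"tz": 30,"twist": 0.06,"claw": 85},{"tx": -14,"ty": 0,"tz": 60,"twist": 0.12,"claw": 85},{"tx": -20,"ty": 2,"tz": 90,"twist": 0.185,"claw": 85},{"tx": -20,"ty": 2,"tz": 110,"twist": 0.185,"claw": 85},{"tx": -20,"ty": 2,"tz": 110,"twist": 0.185,"claw": 85}]'

```text
t: 1.88
tool_pos: [466.7, 287.7, 126.5]
ee_rot: [2.524, 1.87, -0.012]
force: [-0.7, -0.9, 0.3]
grip_width: 85.1
gripper_force: 0.0
```

Run:
```python
from h import *
plan([(470.5,290,31,-.295)])
```

```text
now [466.7 287.7 126.5] -0.295 F [-0.7 -0.9  0.3] w 85.1
(470.5, 290, 31, -0.295) tx 3.3 ty 3.0 tz 95.5 twist -0.000 rows 2.3
```

Call:
arm_command --moves '[{"tx": 2,"ty": 2,"tz": 25,"twist": 0,"claw": 85},{"tx": 2,"ty": 2,"tz": 50,"twist": 0,"claw": 85},{"tx": 2,"ty": 2,"tz": 75,"twist": 0,"claw": 85},{"tx": 2,"ty": 2,"tz": 92,"twist": 0,"claw": 85},{"tx": 2,"ty": 2,"tz": 92,"twist": 0,"claw": 85}]'

```text
t: 2.3
tool_pos: [470.4, 290.7, 36.5]
ee_rot: [-2.523, -1.872, 0.006]
force: [-1.4, 0.5, -0.2]
grip_width: 85.2
gripper_force: 0.0
```

Call:
arm_command --moves '[{"tx": 0,"ty": 0,"tz": 0,"twist": 0,"claw": 70},{"tx": 0,"ty": 0,"tz": 0,"twist": 0,"claw": 62},{"tx": 0,"ty": 0,"tz": 0,"twist": 0,"claw": 50},{"tx": 0,"ty": 0,"tz": 0,"twist": 0,"claw": 50},{"tx": 0,"ty": 0,"tz": 0,"twist": 0,"claw": 50}]' --newtons 30

```text
t: 2.72
tool_pos: [473.0, 291.9, 40.2]
ee_rot: [-2.524, -1.871, -0.006]
force: [-0.9, -0.8, 7.2]
grip_width: 55.5
gripper_force: 33.6
```

Call:
arm_command --moves '[{"tx": 0,"ty": 0,"tz": 0,"twist": 0,"claw": 50},{"tx": 0,"ty": 0,"tz": 0,"twist": 0,"claw": 50},{"tx": 0,"ty": 0,"tz": -10,"twist": 0,"claw": 50},{"tx": 0,"ty": 0,"tz": -20,"twist": 0,"claw": 50},{"tx": 0,"ty": 0,"tz": -20,"twist": 0,"claw": 50}]' --newtons 45

```text
t: 3.13
tool_pos: [472.8, 291.6, 60.7]
ee_rot: [-2.524, -1.871, -0.005]
force: [-0.3, 0.1, -2.0]
grip_width: 55.3
gripper_force: 48.8
```

Run:
```python
from h import *
c=(588.33,-46.85,1.485)
n=frame(*c,(88,0,0))[0]; print(n)
plan([(472,290,140,-.295),(530,170,190,-.086),(n[0],n[1],150,-.086)])
```

```text
[595.87081747  40.8263142    0.        ]
now [472.8 291.6  60.7] -0.295 F [-0.3  0.1 -2. ] w 55.3
(472, 290, 140, -0.295) tx -1.7 ty -0.3 tz -79.3 twist -0.000 rows 1.9
(530, 170, 190, -0.086) tx -98.0 ty 90.4 tz -50.0 twist -0.209 rows 3.4
(np.float64(595.8708174684629), np.float64(40.82631420119875), 150, -0.086) tx -123.0 ty 76.7 tz 40.0 twist 0.000 rows 3.6
```

Call:
arm_command --moves '[{"tx": 0,"ty": 0,"tz": -25,"twist": 0,"claw": 50},{"tx": 0,"ty": 0,"tz": -55,"twist": 0,"claw": 50},{"tx": 0,"ty": 0,"tz": -80,"twist": 0,"claw": 50}]'

```text
t: 3.38
tool_pos: [471.5, 290.7, 139.7]
ee_rot: [2.524, 1.871, -0.0]
force: [0.7, 0.0, -1.5]
grip_width: 55.2
gripper_force: 48.9
```

Call:
arm_command --moves '[{"tx": -18,"ty": 16,"tz": -10,"twist": -0.04,"claw": 50},{"tx": -38,"ty": 35,"tz": -20,"twist": -0.08,"claw": 50},{"tx": -58,"ty": 54,"tz": -30,"twist": -0.12,"claw": 50},{"tx": -78,"ty": 72,"tz": -40,"twist": -0.165,"claw": 50},{"tx": -98,"ty": 90,"tz": -50,"twist": -0.209,"claw": 50}]'

```text
t: 3.8
tool_pos: [529.4, 169.6, 189.1]
ee_rot: [-2.312, -2.127, -0.0]
force: [0.6, -0.3, -1.9]
grip_width: 55.2
gripper_force: 49.0
```

Call:
arm_command --moves '[{"tx": -30,"ty": 19,"tz": 10,"twist": 0,"claw": 50},{"tx": -60,"ty": 38,"tz": 20,"twist": 0,"claw": 50},{"tx": -90,"ty": 57,"tz": 30,"twist": 0,"claw": 50},{"tx": -112,"ty": 70,"tz": 38,"twist": 0,"claw": 50},{"tx": -123,"ty": 77,"tz": 40,"twist": 0,"claw": 50}]'

```text
t: 4.22
tool_pos: [595.5, 37.0, 147.4]
ee_rot: [2.319, 2.118, -0.004]
force: [-0.5, -0.7, -1.7]
grip_width: 55.3
gripper_force: 48.9
```

Call:
arm_command --moves '[{"tx": 0,"ty": 0,"tz": 20,"twist": 0,"claw": 50},{"tx": 0,"ty": 0,"tz": 40,"twist": 0,"claw": 50},{"tx": 0,"ty": 0,"tz": 45,"twist": 0,"claw": 50},{"tx": 0,"ty": 0,"tz": 45,"twist": 0,"claw": 50},{"tx": 0,"ty": 0,"tz": 45,"twist": 0,"claw": 50}]'

```text
t: 4.63
tool_pos: [595.4, 42.5, 103.8]
ee_rot: [-2.314, -2.125, -0.0]
force: [-0.0, -0.1, -1.6]
grip_width: 55.3
gripper_force: 48.8
```

Run:
```python
from h import *
import cv2
t=cam("top")[2];s=cam("side")[2]
a=cv2.resize(cv2.convertScaleAbs(t[175:275,225:325],alpha=1.6),(400,400),interpolation=cv2.INTER_CUBIC)
b=cv2.resize(cv2.convertScaleAbs(s[180:280,220:320],alpha=1.6),(400,400),interpolation=cv2.INTER_CUBIC)
cv2.imwrite("pics/hov.png",np.hstack([a,b]))
c=(588.33,-46.85,1.485);n=frame(*c,(90,0,0))[0]; plan([(*n[:2],105,-.086)])
```

```text
now [596.1  42.4 104.6] -0.085 F [-1.1 -0.6 -1.4] w 55.3
(np.float64(596.0421996836552), np.float64(42.818957705771446), 105, -0.086) tx 0.5 ty -0.1 tz -0.4 twist 0.001 rows 0.0
```

View pics/hov.png

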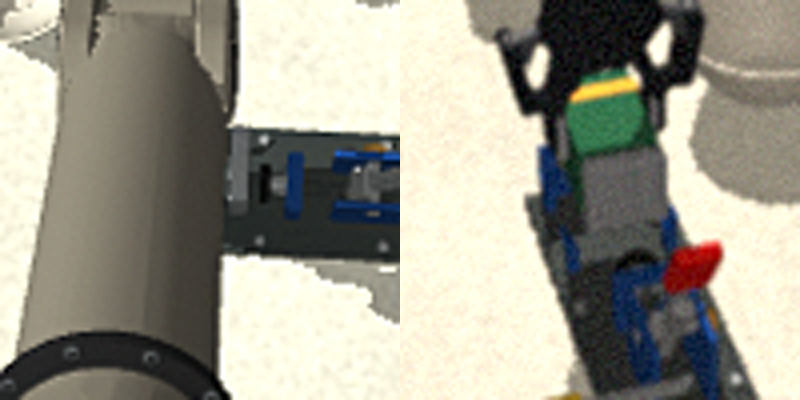

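The side crop shows the lid face with corners near (582,158), (662,150), (590,228) and (667,215). The top view shows the lid end at (228..249,130..213). I'll compare those with the prediction.

Run:
```python
from h import *
c=(588.33,-46.85,1.485)
T=lambda u,v:[(u+.5)/4-.5+225,(v+.5)/4-.5+175]; S=lambda u,v:[(u-400+.5)/4-.5+220,(v+.5)/4-.5+180]
ob=[("side",(582,158),(1,28)),("side",(662,150),(-1,28)),("side",(590,228),(1,-28)),("side",(667,215),(-1,-28)),("top",(249,131),(-1,28)),("top",(248,212),(1,28))]
for zm in (92.5,):
  for o in (ob,ob[:4]):
    f=lambda v:np.ravel([proj(n,frame(*c,(v[0]-v[2]*0+0*v[1],v[1]+28*p[0]*np.cos(v[2]),v[3]+p[1]))+0)[0]-(T if n=="top" else S)(*uv) for n,uv,p in o])
    g=lambda v:np.r_[f(v),(v[3]-zm)/1.5]
    s=least_squares(g,[30,0,0,zm],x_scale=[5,5,.1,5],loss="soft_l1"); print("lid front x,y,z in clamp",s.x.round(2),"expected x=",88-54-5); print(s.fun[:-1].reshape(-1,2).round(2).tolist())
```

```text
lid front x,y,z in clamp [34.06  3.62  0.   93.17] expected x= 29
[[-0.25, 2.28], [0.55, 0.06], [-1.39, 0.72], [-0.43, -0.26], [-0.01, -0.55], [-0.7, -1.64]]
lid front x,y,z in clamp [36.55  1.92  0.33 92.52] expected x= 29
[[0.72, 1.62], [0.35, -0.35], [-0.45, 0.05], [-0.62, -0.69]]
```

Run:
```python
from h import *
c=(588.33,-46.85,1.485)
T=lambda u,v:[(u+.5)/4-.5+225,(v+.5)/4-.5+175]; S=lambda u,v:[(u-400+.5)/4-.5+220,(v+.5)/4-.5+180]
def inv(n,uv,z):
    s=least_squares(lambda v:proj(n,frame(*c,(v[0],v[1],z)))[0]-uv,[30,0],x_scale=10); return s.x.round(1)
for z in(91,93,95): print(z,"face centre",inv("side",S(625.3,187.8),z))
for p in((249,131),(248,212)): print("top lid corner",inv("top",T(*p),120.5))
for p in((582,158),(662,150)): print("side lid top corner",inv("side",S(*p),120.5))
for p in((348,300),(459,278)): print("side guide",inv("side",side(*p),41))
for p in((470,70),(466,165),(380,68),(380,168)): print("top guide",inv("top",top(*p),41))
import cv2
s=cam("side")[2][205:265,255:305]; cv2.imwrite("pics/hs.png",cv2.resize(cv2.convertScaleAbs(s,alpha=2.2),None,fx=10,fy=10,interpolation=cv2.INTER_CUBIC))
```

```text
91 face centre [39.2  1.3]
93 face centre [37.   1.9]
95 face centre [34.8  2.4]
top lid corner [ 34.  -22.9]
top lid corner [31.8 36.1]
side lid top corner [43.4 28.5]
side lid top corner [ 35.5 -23.3]
side guide [66.9 34.7]
side guide [ 65.9 -35.5]
top guide [ 63.9 -40.2]
top guide [63.  33.4]
top guide [132.7 -38.3]
top guide [127.8  39. ]
```

View pics/hs.png

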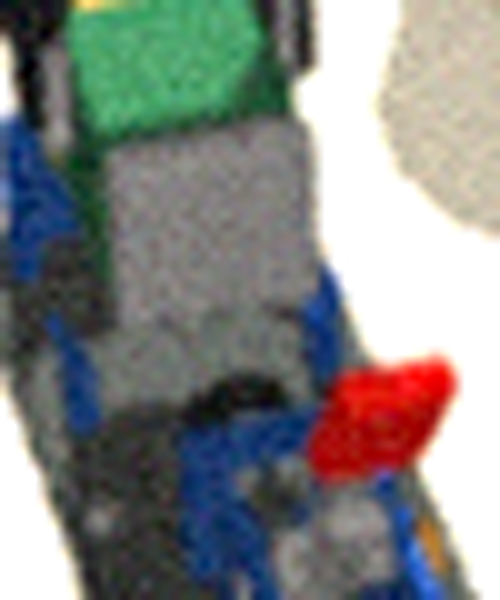

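The 10x side crop shows the lid face corners at about (108,155), (305,118) and (116,328), with the near guides at (80,370) and (322,320). I'll fit the yaw too.

Run:
```python
from h import *
c=(588.33,-46.85,1.485)
T=lambda u,v:[(u+.5)/4-.5+225,(v+.5)/4-.5+175]; H=lambda u,v:[(u+.5)/10-.5+255,(v+.5)/10-.5+205]
ob=[("side",(108,155),(0,1,28)),("side",(305,118),(0,-1,28)),("side",(116,328),(0,1,-28)),("top",(249,131),(0,-1,28)),("top",(248,212),(0,1,28))]
for o in (ob,ob[:3]):
  for zm in (91,92.5,94):
    f=lambda v:np.ravel([proj(n,frame(*c,np.r_[frame(v[0],v[1],v[2],(0,28*p[1],0))[0][:2],zm+p[2]]))[0]-(T if n=="top" else H)(*uv) for n,uv,p in o])
    s=least_squares(f,[30,0,0],x_scale=[5,5,.1],loss="soft_l1"); print(zm,s.x.round(2),s.cost.round(2),s.fun.round(1))
```

```text
91 [3.523e+01 3.820e+00 3.000e-02] 3.37 [-0.5  1.9  0.3  1.  -0.5  0.5 -0.7 -0.3 -0.8 -1.4]
92.5 [34.6   4.07  0.04] 2.67 [-0.6  1.7  0.3  0.7 -0.5  0.3 -0.5 -0.4 -0.6 -1.4]
94 [33.97  4.34  0.04] 2.14 [-0.6  1.4  0.2  0.4 -0.6  0.1 -0.4 -0.4 -0.3 -1.4]
91 [39.46  2.06  0.05] 0.64 [-0.2  0.9  0.5 -0.2 -0.2 -0.5]
92.5 [37.79  2.46  0.05] 0.64 [-0.3  0.9  0.5 -0.2 -0.2 -0.5]
94 [36.12  2.86  0.05] 0.65 [-0.3  0.9  0.5 -0.3 -0.2 -0.5]
```

Call:
arm_command --moves '[{"tx": 0,"ty": 2,"tz": 7,"twist": 0,"claw": 50},{"tx": 0,"ty": 2,"tz": 14,"twist": 0,"claw": 50},{"tx": 0,"ty": 2,"tz": 20,"twist": 0,"claw": 50},{"tx": 0,"ty": 2,"tz": 24,"twist": 0,"claw": 50},{"tx": 0,"ty": 2,"tz": 24,"twist": 0,"claw": 50}]'

```text
t: 5.45
tool_pos: [596.4, 41.5, 77.7]
ee_rot: [-2.314, -2.123, 0.003]
force: [-0.8, -0.6, -2.4]
grip_width: 54.9
gripper_force: 48.9
```

Call:
arm_command --moves '[{"tx": 0,"ty": 0,"tz": 3,"twist": 0,"claw": 50},{"tx": 0,"ty": 0,"tz": 6,"twist": 0,"claw": 50},{"tx": 0,"ty": 0,"tz": 9,"twist": 0,"claw": 50},{"tx": 0,"ty": 0,"tz": 12,"twist": 0,"claw": 50},{"tx": 0,"ty": 0,"tz": 12,"twist": 0,"claw": 50}]'

```text
t: 5.87
tool_pos: [597.0, 41.6, 66.7]
ee_rot: [-2.314, -2.124, 0.001]
force: [0.6, -0.6, -1.8]
grip_width: 55.5
gripper_force: 48.9
```

Call:
arm_command --moves '[{"tx": 0,"ty": 0,"tz": 3,"twist": 0,"claw": 50},{"tx": 0,"ty": 0,"tz": 6,"twist": 0,"claw": 50},{"tx": 0,"ty": 0,"tz": 9,"twist": 0,"claw": 50},{"tx": 0,"ty": 0,"tz": 12,"twist": 0,"claw": 50},{"tx": 0,"ty": 0,"tz": 12,"twist": 0,"claw": 50}]'

```text
t: 6.28
tool_pos: [597.0, 41.6, 54.6]
ee_rot: [-2.314, -2.124, 0.001]
force: [-0.4, 0.3, -1.7]
grip_width: 55.4
gripper_force: 48.9
```

Call:
arm_command --moves '[{"tx": 0,"ty": 0,"tz": 1,"twist": 0,"claw": 50},{"tx": 0,"ty": 0,"tz": 2,"twist": 0,"claw": 50},{"tx": 0,"ty": 0,"tz": 3,"twist": 0,"claw": 50},{"tx": 0,"ty": 0,"tz": 3,"twist": 0,"claw": 50}]'

```text
t: 6.62
tool_pos: [597.3, 41.6, 52.2]
ee_rot: [-2.315, -2.124, 0.0]
force: [-0.3, -0.5, -2.5]
grip_width: 55.8
gripper_force: 48.9
```

Call:
arm_command --moves '[{"tx": 0,"ty": 0,"tz": 1,"twist": 0,"claw": 50},{"tx": 0,"ty": 0,"tz": 2,"twist": 0,"claw": 50},{"tx": 0,"ty": 0,"tz": 3,"twist": 0,"claw": 50},{"tx": 0,"ty": 0,"tz": 3,"twist": 0,"claw": 50}]'

```text
t: 6.95
tool_pos: [597.5, 41.6, 50.4]
ee_rot: [-2.315, -2.123, -0.001]
force: [-3.9, -0.5, 9.0]
grip_width: 55.3
gripper_force: 50.1
```

Call:
arm_command --moves '[{"tx": 0,"ty": 0,"tz": 0,"twist": 0,"claw": 58},{"tx": 0,"ty": 0,"tz": 0,"twist": 0,"claw": 64},{"tx": 0,"ty": 0,"tz": 0,"twist": 0,"claw": 72},{"tx": 0,"ty": 0,"tz": 0,"twist": 0,"claw": 76},{"tx": 0,"ty": 0,"tz": 0,"twist": 0,"claw": 76}]'

```text
t: 7.37
tool_pos: [597.4, 41.7, 49.2]
ee_rot: [-2.315, -2.124, 0.0]
force: [0.8, -0.5, -0.9]
grip_width: 76.1
gripper_force: 0.0
```

Call:
arm_command --moves '[{"tx": 0,"ty": 0,"tz": -20,"twist": 0,"claw": 76},{"tx": 0,"ty": 0,"tz": -50,"twist": 0,"claw": 76},{"tx": 0,"ty": 0,"tz": -90,"twist": 0,"claw": 76},{"tx": 0,"ty": 0,"tz": -130,"twist": 0,"claw": 60},{"tx": 0,"ty": 0,"tz": -170,"twist": 0,"claw": 40}]'

```text
t: 7.78
tool_pos: [596.9, 41.4, 220.8]
ee_rot: [-2.315, -2.123, 0.001]
force: [0.4, 0.8, -0.1]
grip_width: 53.6
gripper_force: 0.0
```

Call:
arm_command --moves '[{"tx": -10,"ty": -20,"tz": -10,"twist": 0,"claw": 20},{"tx": -20,"ty": -50,"tz": -20,"twist": 0,"claw": 0},{"tx": -20,"ty": -90,"tz": -20,"twist": 0,"claw": 0},{"tx": -20,"ty": -120,"tz": -20,"twist": 0,"claw": 0},{"tx": -20,"ty": -120,"tz": -20,"twist": 0,"claw": 0}]'

```text
t: 8.2
tool_pos: [470.2, 31.7, 238.6]
ee_rot: [-2.312, -2.121, 0.004]
force: [-0.7, -0.3, -1.1]
grip_width: -0.4
gripper_force: 0.0
```

Run:
```python
from h import *
import cv2
t=cam("top")[2];s=cam("side")[2]
a=cv2.resize(cv2.convertScaleAbs(t[190:270,235:355],alpha=1.6),(480,320),interpolation=cv2.INTER_CUBIC)
b=cv2.resize(cv2.convertScaleAbs(s[200:280,240:320],alpha=1.6),(320,320),interpolation=cv2.INTER_CUBIC)
cv2.imwrite("pics/placed.png",np.hstack([a,b]))
c=(588.33,-46.85,1.485)
for d in (59.4,): print(frame(*c,(-63-115*np.cos(np.radians(d))+15*np.sin(np.radians(d)),0,60+115*np.sin(np.radians(d))+15*np.cos(np.radians(d)))))
plan([])
```

```text
[[ 579.02149217 -155.07906939  166.62095434]]
now [475.4  32.2 239.6] -0.085 F [0.4 0.4 0.9] w -0.0
```

View pics/placed.png

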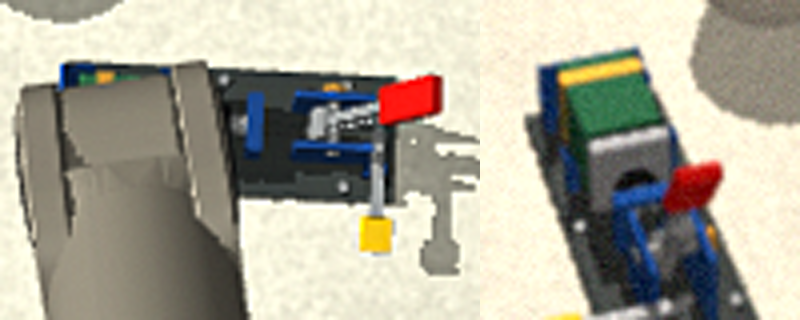

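The pictures show the caddy seated straight in the nest, lid towards the plunger. Next is the handle, red grip centre at about (410,100).

Call:
arm_command --moves '[{"tx": -26,"ty": 24,"tz": -10,"twist": 0,"claw": 0},{"tx": -52,"ty": 48,"tz": -20,"twist": 0,"claw": 0},{"tx": -78,"ty": 72,"tz": -20,"twist": 0,"claw": 0},{"tx": -104,"ty": 96,"tz": -20,"twist": 0,"claw": 0},{"tx": -129,"ty": 120,"tz": -20,"twist": 0,"claw": 0}]'

```text
t: 8.72
tool_pos: [586.9, -108.7, 259.4]
ee_rot: [2.313, 2.123, 0.001]
force: [-0.1, 0.6, -0.3]
grip_width: 0.3
gripper_force: 0.0
```

Call:
arm_command --moves '[{"tx": 0,"ty": 0,"tz": 20,"twist": 0,"claw": 0},{"tx": -5,"ty": 0,"tz": 50,"twist": 0,"claw": 0},{"tx": -16,"ty": 0,"tz": 65,"twist": 0,"claw": 0},{"tx": -24,"ty": 0,"tz": 70,"twist": 0,"claw": 0},{"tx": -24,"ty": 0,"tz": 70,"twist": 0,"claw": 0}]'

```text
t: 9.13
tool_pos: [582.1, -133.3, 187.9]
ee_rot: [-2.318, -2.12, 0.005]
force: [-0.7, 0.1, 0.1]
grip_width: 0.2
gripper_force: 0.0
```

Run:
```python
from h import *
p=state()["tool_pos"]; a=1.485; d=p[:2]-[588.33,-46.85]
print("clamp tcp",(d@[np.cos(a),np.sin(a)]).round(1),(d@[-np.sin(a),np.cos(a)]).round(1),p[2].round(1),state()["force"].round(1))
for t in list(range(62,-14,-4)):
    r=np.radians(t); print(t,"tcp x %.1f z %.1f"%(-63-115*np.cos(r)+15*np.sin(r)+11,60+115*np.sin(r)+15*np.cos(r)+17))
```

```text
clamp tcp -86.7 -1.2 187.9 [-0.7  0.1  0.1]
62 tcp x -92.7 z 185.6
58 tcp x -100.2 z 182.5
54 tcp x -107.5 z 178.9
50 tcp x -114.4 z 174.7
46 tcp x -121.1 z 170.1
42 tcp x -127.4 z 165.1
38 tcp x -133.4 z 159.6
34 tcp x -139.0 z 153.7
30 tcp x -144.1 z 147.5
26 tcp x -148.8 z 140.9
22 tcp x -153.0 z 134.0
18 tcp x -156.7 z 126.8
14 tcp x -160.0 z 119.4
10 tcp x -162.6 z 111.7
6 tcp x -164.8 z 103.9
2 tcp x -166.4 z 96.0
-2 tcp x -167.5 z 88.0
-6 tcp x -167.9 z 79.9
-10 tcp x -167.9 z 71.8
```

Call:
arm_command --moves '[{"tx": -7,"ty": 0,"tz": 2,"twist": 0,"claw": 0},{"tx": -14,"ty": 0,"tz": 5,"twist": 0,"claw": 0},{"tx": -21,"ty": 0,"tz": 9,"twist": 0,"claw": 0},{"tx": -28,"ty": 0,"tz": 13,"twist": 0,"claw": 0},{"tx": -28,"ty": 0,"tz": 13,"twist": 0,"claw": 0}]'

```text
t: 9.55
tool_pos: [579.5, -160.6, 176.1]
ee_rot: [2.317, 2.121, -0.001]
force: [-0.6, -0.5, -0.0]
grip_width: 0.2
gripper_force: 0.0
```

Call:
arm_command --moves '[{"tx": -3,"ty": 0,"tz": 2,"twist": 0,"claw": 0},{"tx": -7,"ty": 0,"tz": 5,"twist": 0,"claw": 0},{"tx": -10,"ty": 0,"tz": 7,"twist": 0,"claw": 0},{"tx": -13,"ty": 0,"tz": 10,"twist": 0,"claw": 0},{"tx": -13,"ty": 0,"tz": 10,"twist": 0,"claw": 0}]'

```text
t: 9.97
tool_pos: [578.6, -172.2, 165.7]
ee_rot: [-2.315, -2.123, 0.001]
force: [0.0, 0.1, 0.5]
grip_width: 0.1
gripper_force: 0.0
```

Call:
arm_command --moves '[{"tx": -3,"ty": 0,"tz": 3,"twist": 0,"claw": 0},{"tx": -6,"ty": 0,"tz": 6,"twist": 0,"claw": 0},{"tx": -9,"ty": 0,"tz": 9,"twist": 0,"claw": 0},{"tx": -11,"ty": 0,"tz": 12,"twist": 0,"claw": 0},{"tx": -11,"ty": 0,"tz": 12,"twist": 0,"claw": 0}]'

```text
t: 10.38
tool_pos: [577.9, -183.3, 153.9]
ee_rot: [2.316, 2.123, -0.001]
force: [0.8, 0.4, 1.2]
grip_width: -0.0
gripper_force: 0.9
```

```bash
cat >> h.py <<'E'
import cv2
c0=(588.33,-46.85,1.485)
def handle():
    CAM.clear(); out=[]
    for n in("side",):
        b=cam(n)[2].astype(int); m=((b[...,2]>90)&(b[...,1]<45)&(b[...,0]<45)).astype(np.uint8)
        m[:200]=0;m[300:]=0;m[:,:230]=0;m[:,345:]=0
        k,l,st,ce=cv2.connectedComponentsWithStats(m); i=1+np.argmax(st[1:,4]); uv=ce[i]
        f=lambda v:proj(n,frame(*c0,(-63-105*np.cos(v[0])+9*np.sin(v[0]),0,60+105*np.sin(v[0])+9*np.cos(v[0]))))[0]-uv
        s=least_squares(f,[.6]); out.append((n,st[i,4],uv.round(1),np.degrees(s.x).round(1),s.fun.round(1)))
    p=state()["tool_pos"]; d=p[:2]-c0[:2]; print(out,"clamp tcp x %.1f y %.1f z %.1f"%(d@[np.cos(c0[2]),np.sin(c0[2])],d@[-np.sin(c0[2]),np.cos(c0[2])],p[2]),state()["force"].round(1))
E
python3 -c "from h import *;handle()"
```

```text
[('side', np.int32(47), array([300. , 266.8]), array([31.8]), array([-2.1,  0.4]))] clamp tcp x -136.6 y -1.4 z 154.1 [0.7 0.1 2.2]
```

Call:
arm_command --moves '[{"tx": -1.5,"ty": 0,"tz": 1.5,"twist": 0,"claw": 0},{"tx": -3,"ty": 0,"tz": 3,"twist": 0,"claw": 0},{"tx": -4,"ty": 0,"tz": 4.5,"twist": 0,"claw": 0},{"tx": -5,"ty": 0,"tz": 6,"twist": 0,"claw": 0},{"tx": -5,"ty": 0,"tz": 6,"twist": 0,"claw": 0}]'

```text
t: 10.85
tool_pos: [577.5, -187.8, 148.1]
ee_rot: [2.315, 2.123, -0.0]
force: [1.6, 0.1, 1.7]
grip_width: -0.4
gripper_force: 0.9
```

```bash
python3 -c "from h import *;handle()"
```

```text
[('side', np.int32(43), array([300.7, 270.7]), array([26.8]), array([-2.1,  0.3]))] clamp tcp x -141.3 y -1.3 z 148.1 [ 0.8 -0.3  1.7]
```

Call:
arm_command --moves '[{"tx": -1,"ty": 0,"tz": 1.5,"twist": 0,"claw": 0},{"tx": -2,"ty": 0,"tz": 3,"twist": 0,"claw": 0},{"tx": -3.5,"ty": 0,"tz": 5,"twist": 0,"claw": 0},{"tx": -4.5,"ty": 0,"tz": 6.5,"twist": 0,"claw": 0},{"tx": -4.5,"ty": 0,"tz": 6.5,"twist": 0,"claw": 0}]'

```text
t: 11.32
tool_pos: [577.1, -192.3, 141.4]
ee_rot: [-2.315, -2.123, 0.001]
force: [1.1, -1.3, 2.7]
grip_width: -0.1
gripper_force: 0.9
```

```bash
python3 -c "from h import *;handle()"
```

```text
[('side', np.int32(46), array([301.3, 274.4]), array([21.8]), array([-2.1,  0.3]))] clamp tcp x -145.7 y -1.3 z 141.5 [ 0.1 -0.1  1.9]
```

Call:
arm_command --moves '[{"tx": -1,"ty": 0,"tz": 1.5,"twist": 0,"claw": 0},{"tx": -2,"ty": 0,"tz": 3.5,"twist": 0,"claw": 0},{"tx": -3,"ty": 0,"tz": 5,"twist": 0,"claw": 0},{"tx": -4,"ty": 0,"tz": 7,"twist": 0,"claw": 0},{"tx": -4,"ty": 0,"tz": 7,"twist": 0,"claw": 0}]'

```text
t: 11.78
tool_pos: [576.9, -196.5, 134.8]
ee_rot: [2.315, 2.123, -0.0]
force: [-0.5, -0.4, 6.6]
grip_width: 0.6
gripper_force: 2.6
```

```bash
python3 -c "from h import *;handle()"
```

```text
[('side', np.int32(43), array([302.2, 278.3]), array([16.6]), array([-2.5,  0.3]))] clamp tcp x -150.0 y -1.6 z 134.9 [-0.4 -0.5  6.2]
```

Call:
arm_command --moves '[{"tx": -0.5,"ty": 0,"tz": 1,"twist": 0,"claw": 0},{"tx": -1,"ty": 0,"tz": 2,"twist": 0,"claw": 0},{"tx": -2,"ty": 0,"tz": 3.5,"twist": 0,"claw": 0},{"tx": -2,"ty": 0,"tz": 3.5,"twist": 0,"claw": 0}]'

```text
t: 12.17
tool_pos: [576.9, -198.4, 131.5]
ee_rot: [2.315, 2.123, 0.0]
force: [-0.7, -0.1, 6.4]
grip_width: 0.1
gripper_force: 3.0
```

```bash
python3 -c "from h import *;handle()"
```

```text
[('side', np.int32(42), array([302.4, 279.9]), array([14.3]), array([-2.5,  0.3]))] clamp tcp x -152.0 y -1.7 z 131.6 [-2.3 -0.6  6.6]
```

Call:
arm_command --moves '[{"tx": -0.5,"ty": 0,"tz": 1,"twist": 0,"claw": 0},{"tx": -1,"ty": 0,"tz": 2,"twist": 0,"claw": 0},{"tx": -2,"ty": 0,"tz": 3.5,"twist": 0,"claw": 0},{"tx": -2.5,"ty": 0,"tz": 5,"twist": 0,"claw": 0},{"tx": -2.5,"ty": 0,"tz": 5,"twist": 0,"claw": 0}]'

```text
t: 12.63
tool_pos: [576.7, -201.1, 126.6]
ee_rot: [2.315, 2.123, 0.0]
force: [-0.4, -1.3, 7.0]
grip_width: -0.4
gripper_force: 3.1
```

```bash
python3 -c "from h import *;handle()"
```

```text
[('side', np.int32(46), array([302.9, 282.4]), array([10.6]), array([-2.8,  0.3]))] clamp tcp x -154.6 y -1.7 z 126.7 [-0.6 -0.7  7.1]
```

Call:
arm_command --moves '[{"tx": -0.5,"ty": 0,"tz": 1.5,"twist": 0,"claw": 0},{"tx": -1,"ty": 0,"tz": 3,"twist": 0,"claw": 0},{"tx": -2,"ty": 0,"tz": 5,"twist": 0,"claw": 0},{"tx": -2.5,"ty": 0,"tz": 6,"twist": 0,"claw": 0},{"tx": -2.5,"ty": 0,"tz": 6,"twist": 0,"claw": 0}]'

```text
t: 13.1
tool_pos: [576.4, -203.9, 120.6]
ee_rot: [2.315, 2.122, -0.0]
force: [-0.3, -0.5, 5.4]
grip_width: 0.2
gripper_force: 2.8
```

```bash
python3 -c "from h import *;handle()"
```

```text
[('side', np.int32(46), array([303.4, 285.1]), array([6.4]), array([-3.1,  0.2]))] clamp tcp x -157.4 y -1.6 z 120.6 [-0.3 -0.7  6.5]
```

Call:
arm_command --moves '[{"tx": -0.5,"ty": 0,"tz": 1.5,"twist": 0,"claw": 0},{"tx": -1,"ty": 0,"tz": 3,"twist": 0,"claw": 0},{"tx": -2,"ty": 0,"tz": 5,"twist": 0,"claw": 0},{"tx": -2.5,"ty": 0,"tz": 6,"twist": 0,"claw": 0},{"tx": -2.5,"ty": 0,"tz": 6,"twist": 0,"claw": 0}]'

```text
t: 13.57
tool_pos: [576.0, -206.2, 114.3]
ee_rot: [2.315, 2.123, -0.001]
force: [-1.3, -1.5, 3.8]
grip_width: -0.6
gripper_force: 1.8
```

```bash
python3 -c "from h import *;handle()"
```

```text
[('side', np.int32(60), array([303.9, 287. ]), array([3.4]), array([-3.4,  0.2]))] clamp tcp x -159.7 y -1.4 z 114.3 [-0.3 -2.4  4.2]
```

Call:
arm_command --moves '[{"tx": 0,"ty": 0,"tz": 1,"twist": 0,"claw": 0},{"tx": -0.5,"ty": 0,"tz": 2,"twist": 0,"claw": 0},{"tx": -1,"ty": 0,"tz": 3,"twist": 0,"claw": 0},{"tx": -1,"ty": 0,"tz": 4,"twist": 0,"claw": 0},{"tx": -1,"ty": 0,"tz": 4,"twist": 0,"claw": 0}]'

```text
t: 14.03
tool_pos: [575.8, -206.1, 109.8]
ee_rot: [-2.314, -2.124, 0.0]
force: [-0.4, -1.1, 2.4]
grip_width: 0.1
gripper_force: 0.9
```

```bash
python3 -c "from h import *;handle()"
```

```text
[('side', np.int32(57), array([304.1, 288.5]), array([1.]), array([-3.6,  0.1]))] clamp tcp x -159.6 y -1.2 z 109.9 [ 0.1 -1.2  2. ]
```

Call:
arm_command --moves '[{"tx": 0,"ty": 0,"tz": 1,"twist": 0,"claw": 0},{"tx": -0.5,"ty": 0,"tz": 2,"twist": 0,"claw": 0},{"tx": -1,"ty": 0,"tz": 3,"twist": 0,"claw": 0},{"tx": -1,"ty": 0,"tz": 4,"twist": 0,"claw": 0},{"tx": -1,"ty": 0,"tz": 4,"twist": 0,"claw": 0}]'

```text
t: 14.5
tool_pos: [575.6, -207.0, 105.7]
ee_rot: [-2.314, -2.123, 0.0]
force: [-0.3, 0.2, 0.0]
grip_width: -0.1
gripper_force: 0.0
```

```bash
python3 -c "from h import *;handle()"
```

```text
[('side', np.int32(61), array([304.2, 290.2]), array([-1.9]), array([-3.6,  0. ]))] clamp tcp x -160.7 y -1.0 z 105.8 [-1.2 -0.1  0.1]
```

Call:
arm_command --moves '[{"tx": 0,"ty": 0,"tz": -10,"twist": 0,"claw": 0},{"tx": 0,"ty": 0,"tz": -30,"twist": 0,"claw": 0},{"tx": 0,"ty": 0,"tz": -50,"twist": 0,"claw": 0},{"tx": 0,"ty": 0,"tz": -60,"twist": 0,"claw": 0},{"tx": 0,"ty": 0,"tz": -60,"twist": 0,"claw": 0}]'

```text
t: 14.97
tool_pos: [577.4, -208.1, 169.2]
ee_rot: [2.312, 2.121, 0.005]
force: [0.1, -0.2, -0.2]
grip_width: -0.1
gripper_force: 0.0
```

Run:
```python
from h import *
handle()
s=cam("side")[2]; t=vision.get_image("top")["pixels"]
a=cv2.resize(cv2.convertScaleAbs(t[190:270,235:355],alpha=1.6),(480,320),interpolation=cv2.INTER_CUBIC)
b=cv2.resize(cv2.convertScaleAbs(s[210:310,240:340],alpha=1.6),(320,320),interpolation=cv2.INTER_CUBIC)
cv2.imwrite("pics/locked.png",np.hstack([a,b]))
```

```text
[('side', np.int32(221), array([300.2, 284.9]), array([7.1]), array([ 0.1, -0. ]))] clamp tcp x -161.1 y -2.1 z 167.5 [-1.5  1.2  0.4]
```

View pics/locked.png

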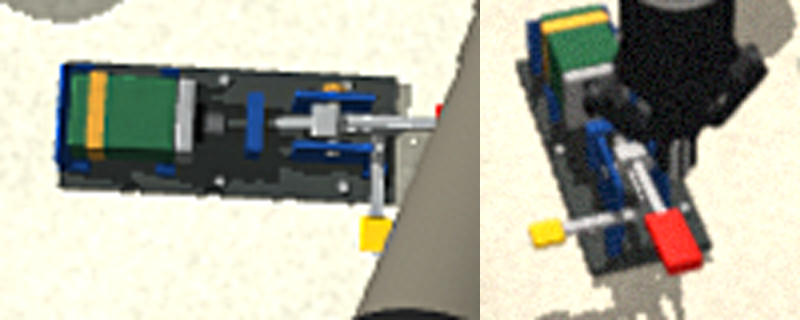

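The top view shows the plunger against the lid (195,118) and the handle down at about 7°. The force fell smoothly to zero, so the handle could be sitting at dead centre. I'll feel for the stop gently.

Call:
arm_command --moves '[{"tx": 0,"ty": 0,"tz": 25,"twist": 0,"claw": 0},{"tx": 0,"ty": 0,"tz": 45,"twist": 0,"claw": 0},{"tx": 0,"ty": 0,"tz": 56,"twist": 0,"claw": 0},{"tx": 0,"ty": 0,"tz": 59,"twist": 0,"claw": 0},{"tx": 0,"ty": 0,"tz": 60,"twist": 0,"claw": 0}]'

```text
t: 15.48
tool_pos: [575.1, -207.3, 105.0]
ee_rot: [-2.313, -2.122, 0.003]
force: [0.5, 0.5, 0.6]
grip_width: 0.1
gripper_force: 0.0
```

Call:
arm_command --moves '[{"tx": 0,"ty": 0,"tz": 0.5,"twist": 0,"claw": 0},{"tx": 0,"ty": 0,"tz": 1,"twist": 0,"claw": 0},{"tx": 0,"ty": 0,"tz": 1,"twist": 0,"claw": 0}]'

```text
t: 15.73
tool_pos: [576.5, -207.7, 106.1]
ee_rot: [2.314, 2.123, 0.001]
force: [0.1, -0.6, 0.1]
grip_width: 0.2
gripper_force: 0.0
```

Call:
arm_command --moves '[{"tx": 0,"ty": 0,"tz": 0.5,"twist": 0,"claw": 0},{"tx": 0,"ty": 0,"tz": 1,"twist": 0,"claw": 0},{"tx": 0,"ty": 0,"tz": 1,"twist": 0,"claw": 0}]'

```text
t: 15.98
tool_pos: [576.1, -207.4, 104.5]
ee_rot: [2.315, 2.124, 0.001]
force: [-1.1, 0.8, -0.3]
grip_width: 0.3
gripper_force: 0.0
```

Call:
arm_command --moves '[{"tx": 0,"ty": 0,"tz": 0.5,"twist": 0,"claw": 0},{"tx": 0,"ty": 0,"tz": 1,"twist": 0,"claw": 0},{"tx": 0,"ty": 0,"tz": 1.5,"twist": 0,"claw": 0},{"tx": 0,"ty": 0,"tz": 1.5,"twist": 0,"claw": 0}]'

```text
t: 16.32
tool_pos: [575.8, -207.4, 102.6]
ee_rot: [-2.315, -2.124, 0.0]
force: [-0.6, -0.1, -0.4]
grip_width: 0.2
gripper_force: 0.0
```

Call:
arm_command --moves '[{"tx": 0,"ty": 0,"tz": 0.5,"twist": 0,"claw": 0},{"tx": 0,"ty": 0,"tz": 1,"twist": 0,"claw": 0},{"tx": 0,"ty": 0,"tz": 1.5,"twist": 0,"claw": 0},{"tx": 0,"ty": 0,"tz": 1.5,"twist": 0,"claw": 0}]'

```text
t: 16.65
tool_pos: [575.8, -207.4, 101.1]
ee_rot: [-2.315, -2.124, 0.0]
force: [0.3, 0.3, 0.6]
grip_width: 0.1
gripper_force: 0.0
```

The fingers went more than 8 mm below the last contact with no force, so the handle has dropped away and is locked. Next is the release lever.

Call:
arm_command --moves '[{"tx": 0,"ty": 0,"tz": -20,"twist": 0,"claw": 0},{"tx": 0,"ty": 0,"tz": -50,"twist": 0,"claw": 0},{"tx": 10,"ty": -15,"tz": -80,"twist": 0,"claw": 0},{"tx": 28,"ty": -38,"tz": -90,"twist": 0,"claw": 0},{"tx": 46,"ty": -60,"tz": -90,"twist": 0,"claw": 0}]'

```text
t: 17.07
tool_pos: [521.3, -157.3, 194.2]
ee_rot: [2.313, 2.119, 0.005]
force: [0.3, 0.6, 0.2]
grip_width: -0.3
gripper_force: 0.0
```

Call:
arm_command --moves '[{"tx": 17,"ty": -21,"tz": 10,"twist": 0,"claw": 0},{"tx": 17,"ty": -21,"tz": 40,"twist": 0,"claw": 0},{"tx": 17,"ty": -21,"tz": 75,"twist": 0,"claw": 0},{"tx": 17,"ty": -21,"tz": 105,"twist": 0,"claw": 0},{"tx": 17,"ty": -21,"tz": 114,"twist": 0,"claw": 0}]'

```text
t: 17.48
tool_pos: [498.2, -136.8, 74.0]
ee_rot: [-2.311, -2.122, 0.006]
force: [0.3, 0.0, -0.9]
grip_width: -0.2
gripper_force: 0.0
```

```bash
python3 -c "from h import *;handle()"
```

```text
[('side', np.int32(240), array([300.4, 288.6]), array([1.]), array([ 0.1, -0. ]))] clamp tcp x -97.7 y 82.0 z 74.1 [-0.1 -0.5 -0.6]
```

Call:
arm_command --moves '[{"tx": 0,"ty": 2,"tz": 3,"twist": 0,"claw": 0},{"tx": 0,"ty": 2,"tz": 6,"twist": 0,"claw": 0},{"tx": 0,"ty": 2,"tz": 9,"twist": 0,"claw": 0},{"tx": 0,"ty": 2,"tz": 11,"twist": 0,"claw": 0},{"tx": 0,"ty": 2,"tz": 11,"twist": 0,"claw": 0}]'

```text
t: 17.95
tool_pos: [503.0, -138.0, 66.8]
ee_rot: [2.314, 2.123, 0.001]
force: [-1.0, 0.8, -0.8]
grip_width: 0.3
gripper_force: 0.0
```

Call:
arm_command --moves '[{"tx": 0,"ty": 0,"tz": 1,"twist": 0,"claw": 0},{"tx": 0,"ty": 0,"tz": 2,"twist": 0,"claw": 0},{"tx": 0,"ty": 0,"tz": 3,"twist": 0,"claw": 0},{"tx": 0,"ty": 0,"tz": 4,"twist": 0,"claw": 0},{"tx": 0,"ty": 0,"tz": 4,"twist": 0,"claw": 0}]'

```text
t: 18.37
tool_pos: [502.8, -137.9, 62.3]
ee_rot: [2.315, 2.124, 0.0]
force: [1.2, 0.1, 0.3]
grip_width: 0.1
gripper_force: 0.5
```

```bash
python3 -c "from h import *;handle()"
```

```text
[('side', np.int32(239), array([300.4, 288.5]), array([1.1]), array([ 0.2, -0. ]))] clamp tcp x -98.1 y 77.4 z 62.3 [ 0.7 -0.3  1.6]
```

Handle steady at 1°, so it is locked. Contact with the tab is starting.

Call:
arm_command --moves '[{"tx": 0,"ty": 0,"tz": 1,"twist": 0,"claw": 0},{"tx": 0,"ty": 0,"tz": 2,"twist": 0,"claw": 0},{"tx": 0,"ty": 0,"tz": 3,"twist": 0,"claw": 0},{"tx": 0,"ty": 0,"tz": 4,"twist": 0,"claw": 0},{"tx": 0,"ty": 0,"tz": 4,"twist": 0,"claw": 0}]'

```text
t: 18.83
tool_pos: [503.0, -138.0, 58.7]
ee_rot: [2.315, 2.123, 0.001]
force: [-0.3, 0.2, 8.8]
grip_width: -0.3
gripper_force: 4.3
```

```bash
python3 -c "from h import *;handle()"
```

```text
[('side', np.int32(241), array([300.3, 288.5]), array([1.1]), array([ 0.2, -0. ]))] clamp tcp x -98.1 y 77.2 z 58.7 [-1.2 -0.3  8.4]
```

Call:
arm_command --moves '[{"tx": 0,"ty": 0,"tz": 1,"twist": 0,"claw": 0},{"tx": 0,"ty": 0,"tz": 2,"twist": 0,"claw": 0},{"tx": 0,"ty": 0,"tz": 3,"twist": 0,"claw": 0},{"tx": 0,"ty": 0,"tz": 3,"twist": 0,"claw": 0}]'

```text
t: 19.22
tool_pos: [503.1, -137.9, 55.6]
ee_rot: [2.314, 2.123, 0.001]
force: [-0.8, -0.2, 5.2]
grip_width: 0.1
gripper_force: 2.5
```

```bash
python3 -c "from h import *;handle()"
```

```text
[('side', np.int32(229), array([300.5, 286.7]), array([4.1]), array([-0.,  0.]))] clamp tcp x -98.0 y 77.1 z 55.6 [-0.2 -0.3  5.2]
```

Call:
arm_command --moves '[{"tx": 0,"ty": 0,"tz": 1,"twist": 0,"claw": 0},{"tx": 0,"ty": 0,"tz": 2,"twist": 0,"claw": 0},{"tx": 0,"ty": 0,"tz": 3,"twist": 0,"claw": 0},{"tx": 0,"ty": 0,"tz": 3,"twist": 0,"claw": 0}]'

```text
t: 19.6
tool_pos: [502.6, -137.9, 52.1]
ee_rot: [-2.315, -2.124, 0.0]
force: [0.2, 0.2, 2.3]
grip_width: 0.0
gripper_force: 0.8
```

```bash
python3 -c "from h import *;handle()"
```

```text
[('side', np.int32(45), array([296.5, 252.5]), array([50.2]), array([-1.7,  0.4]))] clamp tcp x -98.1 y 77.7 z 52.1 [ 0.7 -0.2  2.7]
```

The handle flew up to about 50° with the lever still pressed. I'll retreat straight up, then away from the clamp.

Call:
arm_command --moves '[{"tx": 0,"ty": 0,"tz": 0,"twist": 0,"claw": 0},{"tx": 0,"ty": 0,"tz": -5,"twist": 0,"claw": 0},{"tx": 0,"ty": -5,"tz": -20,"twist": 0,"claw": 0},{"tx": 0,"ty": -15,"tz": -50,"twist": 0,"claw": 0},{"tx": 0,"ty": -25,"tz": -85,"twist": 0,"claw": 0}]'

```text
t: 20.07
tool_pos: [475.6, -135.5, 136.7]
ee_rot: [-2.312, -2.122, 0.006]
force: [0.2, 0.6, -0.2]
grip_width: 0.1
gripper_force: 0.0
```

Call:
arm_command --moves '[{"tx": -15,"ty": -10,"tz": -25,"twist": 0,"claw": 0},{"tx": -40,"ty": -20,"tz": -45,"twist": 0,"claw": 0},{"tx": -70,"ty": -20,"tz": -60,"twist": 0,"claw": 0},{"tx": -90,"ty": -20,"tz": -60,"twist": 0,"claw": 0},{"tx": -90,"ty": -20,"tz": -60,"twist": 0,"claw": 0}]'

```text
t: 20.48
tool_pos: [449.1, -228.2, 198.9]
ee_rot: [2.319, 2.115, 0.0]
force: [-0.9, -0.7, 0.4]
grip_width: -0.2
gripper_force: 0.0
```

Run:
```python
from h import *
handle()
s=cam("side")[2]; t=vision.get_image("top")["pixels"]
a=cv2.resize(cv2.convertScaleAbs(t[190:270,235:355],alpha=1.6),(480,320),interpolation=cv2.INTER_CUBIC)
b=cv2.resize(cv2.convertScaleAbs(s[200:300,230:330],alpha=1.6),(320,320),interpolation=cv2.INTER_CUBIC)
cv2.imwrite("pics/final.png",np.hstack([a,b]))
```

```text
[('side', np.int32(44), array([296.3, 251.9]), array([50.9]), array([-1.6,  0.4]))] clamp tcp x -190.1 y 123.4 z 197.9 [-1.   1.8 -0.7]
```

View pics/final.png

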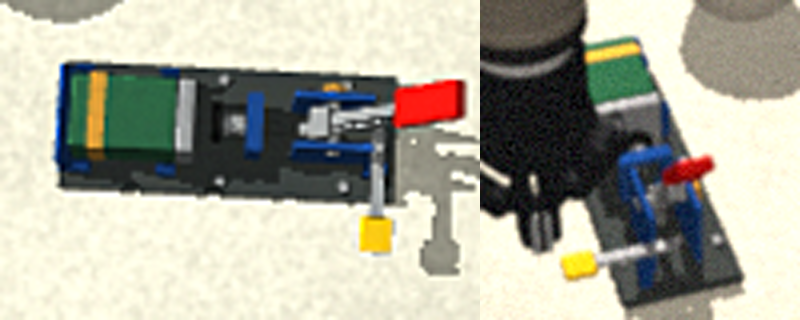

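The final view shows the caddy against the stop with its lid shut at (187,118), the plunger retracted to (215,120), and the handle up. The arm is clear of everything.

```bash
python3 -c "
from station import order
print(order.sign_off())"
```

```text
the job is handed in; nothing more can be done
None
```

I handed the job in at about 20 s: the caddy went into the nest, the clamp snapped and locked, and the lever freed it. It now looks to be lying against the end stop with its lid shut and the plunger clear; the hand-in gave no verdict.

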